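# Zero the screw tally, then be the third hand at the sprung stop

### The job

First zero the screw tally for the new part: turn its knob back (anticlockwise from above) to its zero stop. Then set the loose T-shaped bracket down on the bed of the fixture, with its flange flat against the middle of the sprung stop, and ease it forward until the stop's pointer stands between the two black lines (about 10 N). Your program finishes while holding it there, still gripping and pressing steadily so that a colleague can drive the screws; do not bottom the stop, and leave the other things on the bench where they are.

Things in the scene. Friction and masses are not known exactly. Their poses are not given: they have to be found in the camera images.
- tally (a joint): Angle of the tally's knob (rad), 0 at the zero stop, growing clockwise seen from above up to 1.8. Starts between 0.6 and 1.4. It is a fixed stop: turning back (anticlockwise) by the reading brings it to 0. Friction 0.05 N m; it stays where it is left.
- tally_grip (a point): The point to grip on the black tally knob, on its vertical axis, 59 mm above the bench. Its grip is an upright bar 42 mm long, 14 mm thick and 32 mm high (its top 66 mm above the bench) with a white mark at one end of its top; the point turns with the bar: its x axis runs along the bar, the marked end at -x.
- counter: The screw tally: flat grey case 90 x 90 x 22 mm fixed to the bench, left or right of the fixture, with the knob in the middle of its top and short white scale ticks. Origin under its centre. At zero the bar lies along the case's x axis with its white mark at the long tick (-x side).
- bracket_mid (a point): Loose aluminium bracket, T-shaped from above, upright on the bench left or right of the fixture: web 63 mm long (x), 34 mm thick (y), 40 mm high; flange across its +x end 12 mm thick (x), 64 mm wide (y), 46 mm high. This point: centre of the web, 20 mm above its underside; the flange's flat front face is 43.5 mm from it along +x. 0.23 to 0.46 kg. Grip it across the web.
- bracket: The same bracket; origin under the middle of the web, on its underside, axes as bracket_mid.
- fixture: The fixture, fixed to the bench between tally and bracket: an aluminium bed plate 12 mm thick, 150 mm wide (y), from -60 to +140 mm along its x axis. Origin on the bench under the bed; its top is at 12 mm. +x (roughly away from the robot) is the pressing direction. The sprung stop stands across it, with a dark 36 mm wide spring housing behind.
- stop_face (a point): Middle of the sprung stop's flat face, which looks to fixture -x; 60 mm along the fixture's x from its origin when free, 23 mm above the bed. It slides along fixture +x against a spring of 1 N per mm from 0 (10 mm of travel = 10 N), little friction, bottomed at 30 mm.
- stop: The moving stop: aluminium plate 84 mm wide (y), 12 mm thick, its top 49 mm above the bed; origin in the middle of its face at bed height, axes as the fixture. A thin dark pointer at its +y side, in line with the face, moves over a white strip with two black lines at 6 and 15 mm of travel.
- driver: Bystander: screwdriver with a black handle, lying at the left. Leave alone.
- roller: Bystander: white nylon flanged roller, 36 mm across, 38 mm high, standing. Leave alone.
- thumbknob: Bystander: black thumb knob, 30 mm across, 24 mm high. Leave alone.
- lens: Bystander: black lens, 48 mm across, 58 mm high, standing. Leave alone.
- caliper: Bystander: steel caliper lying flat, 230 mm long. Leave alone.
- nutbin: Bystander: grey open bin, 100 x 130 x 45 mm. Leave alone.
- gaugeblock: Bystander: steel block, 35 x 50 x 20 mm. Leave alone.
Things that resemble listed ones, but are neither listed nor needed, are in the scene too. Leave any pink look-alike of the counter alone. What is shaped like the bracket but yellow is not meant.

How it is judged (in metres and radians):
On the way, in this order (a step that is already met when the one before it is completed fails the run):
1. the tally's knob is back at its zero stop (value of joint tally below 0.08 rad), for 0.2 s.
2. the bracket stands on the bed, flange flat against the middle of the stop, pressed with 6 to 15 N (contact force between bracket and stop between 6 and 15 N and contact force between the fingers and bracket above 2 N and z of bracket_mid in the frame of fixture between 0.028 and 0.037 m and y of bracket_mid in the frame of fixture between -0.015 and 0.015 m and x of bracket_mid in the frame of stop_face between -0.048 and -0.039 m and angle between the x axis of bracket_mid and the x axis of fixture, either way round below 0.08 rad and angle between bracket_mid's own z axis and vertical below 0.08 rad), for 0.5 s.
At the end, for the whole second after the job is handed in: Tally within 0.08 rad of zero; bracket upright on the bed (at most 5 mm high), flange against the stop, square within 0.08 rad, within 15 mm of its middle, held by the fingers, pressing with 6 to 15 N and at rest, through the last second (all of step 2 and linear speed of each of bracket, stop below 0.01 m/s and value of joint tally below 0.08 rad); the arm keeps its last pose, push and grip.
It fails at once if the sprung stop was pushed close to its end (over 24 mm) (x of stop_face in the frame of fixture above 0.084 m).
It fails at once if another thing on the bench was displaced by over 20 mm (distance of any of driver, roller, thumbknob, lens, caliper, nutbin, gaugeblock from where it was at the start of the episode above 0.02 m).
It also fails if it takes over 54 s, if anything falls off the work surface, if the arm or the gripper's body presses on something with over 40 N, if the wrist force passes 120 N, or if a joint passes its speed limit or range.

### The arm

A 6-joint arm with a two-finger parallel gripper is mounted at the origin on the work surface. World frame = base frame: x ahead of the robot, y to its left, z up, the work surface at z = 0. Lengths are in mm, angles in rad, forces in N, time in s.
With the tool pointing down it reaches from about 350 to 725 mm from the base axis. Payload 6 kg.
Tool frame: the origin (TCP) lies on the centre line of the jaws, within the pads' length; the fingertips stand 17 mm ahead of it and the grasp point (between the pads) lies 2 mm behind it; z points along the fingers, y is the line along which they close (so a half turn about z gives the same grasp; the last joint's range is limited). The gripper opens to 85 mm and grips with 20 to 120 N. Pads are 22 mm wide; open, the fingers measure 114 mm over their backs; the gripper's body (76 mm by 85 mm) begins 54 mm behind the grasp point. The pads swing forward as they close: fully open they stand 13 mm farther back than shut.
Start: joints at [-0.977, 0.04, 0.085, 0, -1.615, -0.334], TCP at [154.143, -579.841, 248.261] pointing down, gripper open.
Joint ranges: [-2.56, 2.56], [-1.29, 2.01], [-1.08, 1.49], [-3.29, 1.98], [-2.81, -0.18], [-2.99, 2.99]. Speed limits (rad/s): [2.57, 2.57, 3.01, 3.14, 3.14, 3.14].

### API

Orientations are given as a rotation vector (axis times angle).
In Python, from station import ctrl gives the robot as it stands. The module is installed in compiled form; this text tells all that it offers.
- The arm moves only by the tool servo_tool, never from a script. Its argument "series" is one flat list of numbers, 7 for each row, row after row: the shift along the tool's x, y, z in mm, then the turn, a rotation vector about the tool's x, y, z in degrees, then the finger opening in mm, from 0 to 85.4. A call has 1 to 5 rows; each row shifts and turns the commanded pose from where the row before left it, along the tool's axes as they then stand; what a row does not reach is not made up. A row lasts 1/10 s, in which the tool goes at most 50 mm and 8.59 degrees, less where a joint would pass 70% of its speed; a pose out of reach is approached as far as the arm can. A call with a gripper value outside its range is refused whole. The fingers move at their own pace and stop on an object; "squeeze" is the grip in N (left out, the last holds). Time passes only in rows, so rows that do not move let the fingers close. It gives the time, the measured TCP pose, the force, the opening and the grip force at its end, in the units of the state.
- ctrl.get_obs(): the state, without advancing time (a new reading comes with each control period).
- ctrl.snapshot(name): name is "side" or "top" or "wrist"; returns a dict with "pixels" (480x640x3 uint8, red, green, blue), "fov_y" (degrees; the focal length in pixels is half the picture's height over the tangent of half this angle, whatever the lens; pixels are square), "cx", "cy" (the principal point, pixels), "R" (3x3) and "t" (3): a world point X has camera coordinates R X + t; the wrist camera has in their place "hand_eye" (4x4, takes a point from camera to tool coordinates, whose origin is the TCP and whose axes are the flange's). Camera axes: x right, y down, z forward; pixel columns grow to the right and rows downward; lengths in mm; the calibration is good to about 2 mm. A picture is of the moment at which its call begins: read the wrist's pose just before it. There is no depth.
- ctrl.job_done(): hands the job in; it is judged then, once.
The state is a dict: "t": time; "joint_pos": joint angles; "qvel": joint speeds; "effort": joint torques, N m; "position": TCP position; "tool_rot": TCP orientation; "ft_force": force on the tool from outside, world axes, zero at the start; "ft_torque": the same for the moment, N m; "gripper_width": opening from 0.0 (shut) to 1.0 (fully open); "grip_force": force on a finger pad.
Only numpy, scipy, OpenCV 4.12 (cv2) and the standard library are available. Lean on these libraries where they do the work, as an engineer would, in place of code of your own. Each camera call takes 0.05 s, during which the arm holds its last target. There are 200 camera calls.

## Working session

There is one attempt and no reset: what is moved stays moved. The work goes in short steps, Python scripts to look and compute and a tool call to move; the robot and the scene stay as the last step left them, time stands still between calls to the robot, and variables do not carry over. Pictures are saved under pics/ and viewed, at most 12 in all, crops included, and the job is handed in when it is done.

Besides the shell and the picture viewer there is one more tool, called after ">>>" in YAML: its name, and indented under it one key for each argument. servo_tool: Moves the arm, as the interface text tells. Its arguments: {"type":"object","properties":{"series":{"type":"array"},"squeeze":{"type":"number"}},"required":["series"]}

```bash
mkdir -p pics; cat > h.py <<'E'
import numpy as np, cv2
from scipy.spatial.transform import Rotation as Rn
from station import ctrl
def snap(n,f=None):
    o=ctrl.get_obs(); s=ctrl.snapshot(n)
    F=240/np.tan(np.radians(s["fov_y"])/2)
    if n=="wrist":
        H=np.array(s["hand_eye"]); T=np.eye(4);T[:3,:3]=Rn.from_rotvec(o["tool_rot"]).as_matrix();T[:3,3]=o["position"]
        C=T@H; Rc=C[:3,:3]; c=C[:3,3]
    else:
        Rc=np.array(s["R"]).T; c=-Rc@np.array(s["t"])
    im=np.array(s["pixels"])
    if f: cv2.imwrite("pics/"+f,im[:,:,::-1])
    return dict(im=im,F=F,cx=s["cx"],cy=s["cy"],R=Rc,c=c)
def ray(s,u,v,z):
    d=s["R"]@np.array([(u-s["cx"])/s["F"],(v-s["cy"])/s["F"],1]); return s["c"]+d*(z-s["c"][2])/d[2]
def proj(s,X):
    p=s["R"].T@(np.array(X)-s["c"]); return p[:2]/p[2]*s["F"]+[s["cx"],s["cy"]]
E
python3 - <<'E'
from h import *
import pickle
d={n:snap(n,n+"0.png") for n in("top","side")}
pickle.dump(d,open("d.pkl","wb"))
for n in d: print(n,d[n]["F"],d[n]["c"],d[n]["R"].round(2).tolist())
o=ctrl.get_obs();print(o)
E
```

```text
top 486.24229059337017 [ 374.0291791   -35.52864912 1559.50836306] [[-0.02, -0.99, 0.12], [-1.0, 0.02, 0.01], [-0.01, -0.12, -0.99]]
side 610.5278276390554 [ 423.8564036  1168.82095796  858.91917239] [[-0.99, -0.06, 0.1], [-0.11, 0.54, -0.83], [-0.0, -0.84, -0.55]]
{'t': 0.1, 'joint_pos': array([-9.77271362e-01,  4.07755342e-02,  8.39106866e-02, -3.66689300e-04,
       -1.61551169e+00, -3.33696648e-01]), 'qvel': array([ 5.38198613e-04,  6.45953563e-05,  1.35485206e-03,  1.16839272e-03,
       -2.98047994e-04,  2.94758328e-04]), 'effort': array([-5.21199312e-03, -3.69345117e+01,  3.48280048e+01,  6.95180833e+00,
       -4.59316638e-03,  4.13152009e-06]), 'position': array([ 154.13801087, -579.58770224,  247.37339471]), 'tool_rot': array([ 4.06966119e-01, -3.11473849e+00, -2.47719989e-03]), 'ft_force': array([-0.87523132,  0.11512885, -0.204071  ]), 'ft_torque': array([-0.05285876, -0.02615828,  0.04307963]), 'grip_force': 0.0, 'gripper_width': 0.9997260874391957}
```

View pics/top0.png

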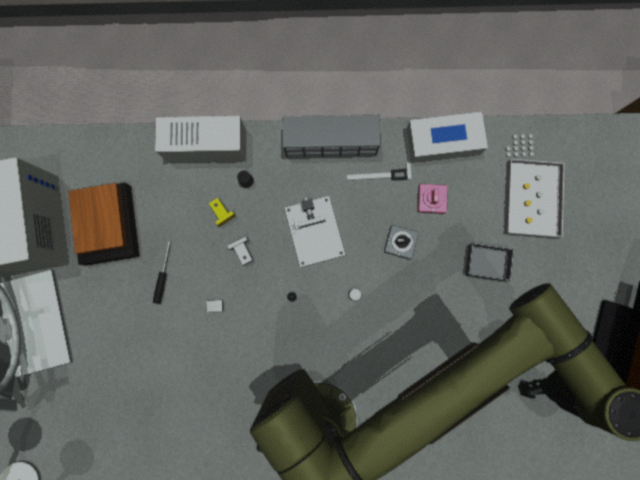

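View pics/side0.png

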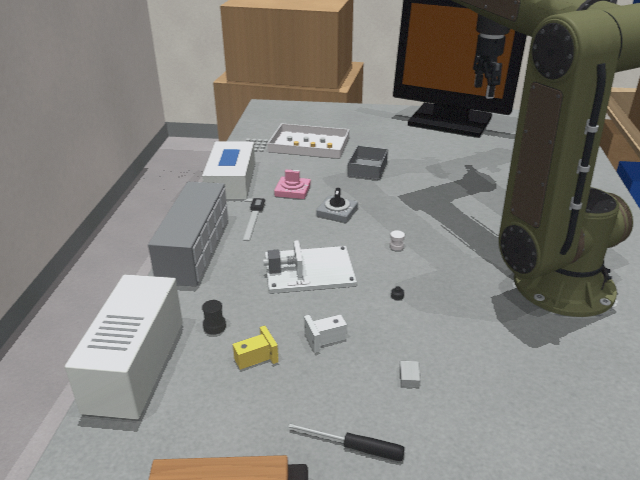

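Top view shows the grey counter at (402,241) and its pink look-alike at (433,198). The silver bracket is at (241,250) and the yellow look-alike at (221,211). The fixture is at (315,231) with its stop at about (310,222). The gauge block (215,306) is also light but not a T. I choose the grey counter and the silver bracket, and check both in one crop.

```bash
python3 - <<'E'
from h import *
import pickle
d=pickle.load(open("d.pkl","rb"));s=d["top"];im=s["im"]
c=cv2.resize(im[165:315,190:450],None,fx=3,fy=3,interpolation=cv2.INTER_CUBIC);cv2.imwrite("pics/crop.png",c[:,:,::-1])
g=im.min(2)
def blob(x0,x1,y0,y1,m,z,n):
    mm=np.zeros(g.shape,np.uint8);mm[y0:y1,x0:x1]=m[y0:y1,x0:x1]
    cs=cv2.findContours(mm,0,2)[0];k=max(cs,key=cv2.contourArea);r=cv2.minAreaRect(k);b=cv2.boxPoints(r)
    w=np.array([ray(s,*p,z)[:2] for p in b]);print(n,r,"ctr",ray(s,*r[0],z)[:2].round(1),"box",w.round(0).tolist(), "edges",[(np.linalg.norm(w[i]-w[i-1]).round(), np.degrees(np.arctan2(*(w[i]-w[i-1])[::-1])).round(1)) for i in range(4)])
print(g[220:260,230].tolist(), g[241,380:425].tolist())
W=(g>165).astype(np.uint8)
blob(275,355,185,275,W,12,"fix")
blob(223,260,230,270,W,42,"brk")
E
```

```text
[72, 90, 93, 94, 98, 102, 106, 102, 109, 107, 102, 104, 103, 102, 102, 104, 107, 107, 104, 105, 105, 103, 102, 115, 145, 164, 169, 154, 114, 81, 88, 101, 103, 106, 107, 104, 108, 109, 107, 109] [107, 108, 108, 105, 104, 91, 68, 73, 104, 118, 116, 127, 156, 155, 111, 66, 39, 52, 84, 89, 92, 82, 75, 64, 46, 40, 36, 38, 39, 58, 106, 154, 151, 125, 114, 107, 100, 104, 107, 106, 104, 104, 104, 104, 108]
fix ((314.1565246582031, 230.77012634277344), (59.16033172607422, 44.21942901611328), 74.84593200683594) ctr [587.4   7.8] box [[663.0, 101.0], [699.0, -38.0], [512.0, -84.0], [478.0, 53.0]] edges [(np.float64(192.0), np.float64(14.5)), (np.float64(143.0), np.float64(-75.7)), (np.float64(192.0), np.float64(-166.1)), (np.float64(141.0), np.float64(104.2))]
brk ((242.10003662109375, 253.2000274658203), (16.54690170288086, 8.049844741821289), 63.43495178222656) ctr [516.3 234.3] box [[534.0, 257.0], [545.0, 235.0], [498.0, 211.0], [487.0, 234.0]] edges [(np.float64(53.0), np.float64(26.5)), (np.float64(25.0), np.float64(-64.1)), (np.float64(53.0), np.float64(-153.6)), (np.float64(25.0), np.float64(115.8))]
```

View pics/crop.png

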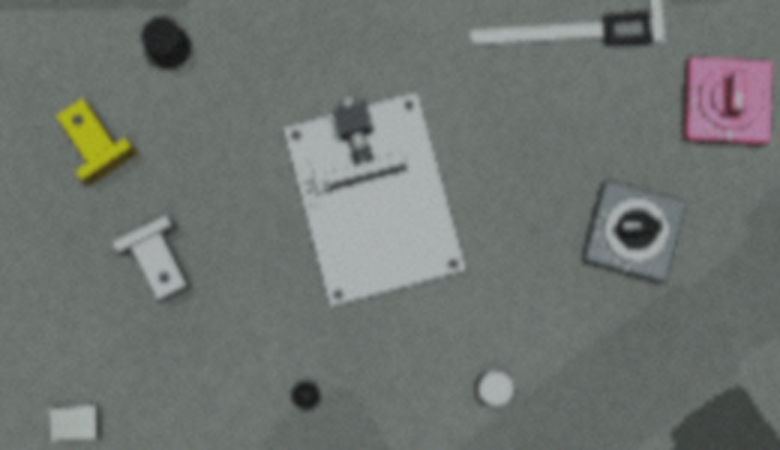

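The crop confirms both choices: grey counter with its black knob at crop (634,231), silver T at crop (150,258). Its flange points up and away from the robot. Next I'll work out the move to above the counter.

```bash
cat >> h.py <<'E'
def plan(target,yaw=None):
    """remaining shift in tool axes (tool-down); yaw = desired world angle (deg) of tool y axis, mod 180"""
    o=ctrl.get_obs();R=Rn.from_rotvec(o["tool_rot"]).as_matrix()
    print("t",round(o["t"],2),"pos",o["position"].round(1),"j",o["joint_pos"].round(2),"ty",np.degrees(np.arctan2(R[1,1],R[0,1])).round(1),"z",R[:,2].round(3))
    if target is not None: print("tool shift",(R.T@(np.array(target)-o["position"])).round(1))
    if yaw is not None:
        dy=np.radians(yaw);z=np.array([0,0,-1.]);y=np.array([np.cos(dy),np.sin(dy),0]);
        for y in(y,-y):
            Rd=np.c_[np.cross(y,z),y,z];print(" rot(tool,deg)",np.degrees(Rn.from_matrix(R.T@Rd).as_rotvec()).round(1))
E
python3 - <<'E'
from h import *
import pickle
d=pickle.load(open("d.pkl","rb"));s=d["top"]
c=ray(s,401.3,242,22);print(c)
w=snap("wrist","w0.png");o=ctrl.get_obs();R=Rn.from_rotvec(o["tool_rot"]).as_matrix()
print(R.round(2).tolist(),"cam in tool",(R.T@(w["c"]-o["position"])).round(1),"camR tool",(R.T@w["R"]).round(2).tolist(),w["F"])
plan([c[0],c[1],250])
E
```

```text
[ 544.91983973 -268.71631423   22.        ]
[[-0.97, -0.26, -0.0], [-0.26, 0.97, 0.0], [0.0, 0.0, -1.0]] cam in tool [  81.5    0.4 -125.3] camR tool [[0.0, -0.95, -0.31], [1.0, 0.0, 0.0], [-0.0, -0.31, 0.95]] 378.42918404422295
t 0.15 pos [ 154.1 -579.6  247.5] j [-0.98  0.04  0.08 -0.   -1.62 -0.33] ty 104.9 z [-0.     0.001 -1.   ]
tool shift [-457.5  200.1   -2.3]
```

>>> servo_tool:
  series: [-42, 18, 0, 0, 0, 0, 85, -42, 18, 0, 0, 0, 0, 85, -42, 18, 0, 0, 0, 0, 85, -42, 18, 0, 0, 0, 0, 85, -42, 18, 0, 0, 0, 0, 85]

```text
t: 0.65
position: [335.1, -437.5, 248.1]
tool_rot: [-0.407, 3.115, 0.0]
ft_force: [0.7, -1.4, 0.4]
gripper_width: 0.992
grip_force: 0.0
```

>>> servo_tool:
  series: [-42, 18, 0, 0, 0, 0, 85, -42, 18, 0, 0, 0, 0, 85, -42, 18, 0, 0, 0, 0, 85, -42, 18, 0, 0, 0, 0, 85, -42, 18, 0, 0, 0, 0, 85]

```text
t: 1.15
position: [515.0, -296.5, 248.2]
tool_rot: [0.407, -3.115, -0.0]
ft_force: [0.3, -1.1, 0.2]
gripper_width: 0.996
grip_force: 0.0
```

>>> servo_tool:
  series: [0, 0, 0, 0, 0, 0, 85, 0, 0, 0, 0, 0, 0, 85]

```text
t: 1.35
position: [514.3, -297.1, 247.5]
tool_rot: [0.41, -3.113, -0.001]
ft_force: [-0.1, 0.6, -0.6]
gripper_width: 0.996
grip_force: 0.0
```

```bash
python3 - <<'E'
from h import *
import pickle
plan([545,-268.7,150])
w=snap("wrist","w1.png");pickle.dump(w,open("w1.pkl","wb"))
E
```

```text
t 1.35 pos [ 514.3 -297.1  247.5] j [-0.19  0.03  0.07 -0.   -1.62 -1.12] ty 105.0 z [-0.002  0.    -1.   ]
tool shift [-37.1  19.5  97.4]
```

View pics/w1.png

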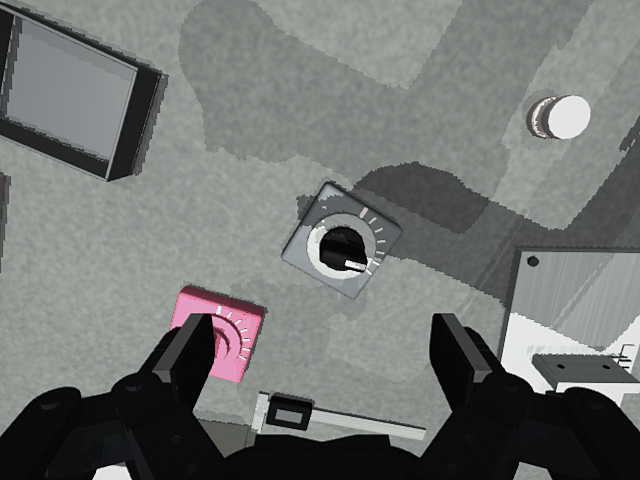

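```bash
python3 - <<'E'
from h import *
import pickle
w=pickle.load(open("w1.pkl","rb"));im=w["im"]
cv2.imwrite("pics/w1c.png",cv2.resize(im[172:302,272:412],None,fx=4,fy=4,interpolation=cv2.INTER_CUBIC)[:,:,::-1])
P=[ray(w,*p,22)[:2] for p in[(327,182),(402,228),(357,297),(282,250)]]
print(np.array(P).round(1).tolist(),np.mean(P,0)); 
for i in range(4): e=P[i]-P[i-1];print(np.linalg.norm(e),np.degrees(np.arctan2(e[1],e[0])))
c=np.mean(P,0)
print("axis proj 22,34,66",[proj(w,[*c,z]).round(1) for z in(22,34,66)])
print("tick",ray(w,363,213,22)[:2]-c,"mark",ray(w,354,266,66)[:2]-c)
E
```

```text
[[489.6, -297.6], [513.6, -216.0], [595.5, -236.7], [565.6, -322.7]] [ 541.0716252  -268.24390102]
80.07838944099754 161.76178168318395
85.14895099452615 73.57856615289023
84.45156115250897 -14.216035067955794
91.04160628210221 -109.16063857533183
axis proj 22,34,66 [array([342.1, 240.7]), array([342.8, 244.7]), array([344.8, 256.5])]
tick [-31.90509247  11.55650755] mark [ 6.38213222 10.21693256]
```

View pics/w1c.png

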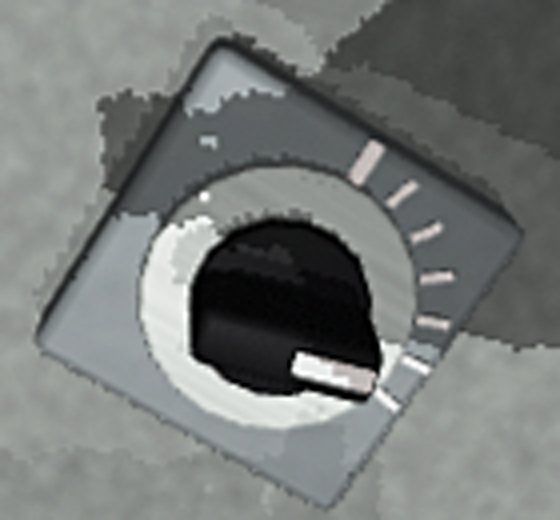

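```bash
python3 - <<'E'
from h import *
import pickle
w=pickle.load(open("w1.pkl","rb"))
a=lambda u,v,z:ray(w,272+u/4,172+v/4,z)[:2]
ang=lambda e:np.degrees(np.arctan2(e[1],e[0]))
print("center bar",a(283,360,66))
print("mark dir",ang(a(375,381,66)-a(295,362,66)), "len",np.linalg.norm(a(375,381,66)-a(295,362,66)))
P=[a(*p,22) for p in[(222,40),(522,234),(328,506),(38,338)]];c=np.mean(P,0);print(P,c)
for i in range(4): e=P[i]-P[i-1];print(np.linalg.norm(e),ang(e))
print("long tick",ang(a(375,143,22)-a(358,182,22)),ang(a(366,163,22)-c))
plan([*a(283,360,66),150],ang(a(375,381,66)-a(295,362,66))+90)
E
```

```text
center bar [ 546.4027537  -268.54772711]
mark dir 90.80923834538069 len 18.126850085901822
[array([ 489.43505244, -297.18302241]), array([ 515.88877275, -214.67248953]), array([ 597.92515281, -239.18232282]), array([ 572.38249734, -321.61481902])] [ 543.90786883 -268.16316345]
86.47075401829665 163.58789989253728
86.64748902546006 72.22361848381203
85.619504679667 -16.634454659886927
86.29915224284595 -107.21619526522967
long tick 173.76227862530305 161.32358965233604
t 1.4 pos [ 513.7 -297.9  247.9] j [-0.19  0.02  0.07  0.   -1.62 -1.12] ty 104.9 z [-0.001  0.    -1.   ]
tool shift [-39.2  19.9  97.9]
 rot(tool,deg) [  0.   -0.  -75.9]
 rot(tool,deg) [-0.000e+00 -1.000e-01  1.041e+02]
```

The wrist crop shows the grey tally. The knob's white mark points along crop (295,362) to (375,385), and the long tick is at (366,163). The knob must turn back about 73° anticlockwise. I'll turn the tool by -76° first while lowering.

>>> servo_tool:
  series: [0, 0, 15, 0, 0, -8.4, 60, 0, 0, 15, 0, 0, -8.4, 60, 0, 0, 15, 0, 0, -8.4, 60, 0, 0, 15, 0, 0, -8.4, 60, 0, 0, 15, 0, 0, -8.4, 60]

```text
t: 1.9
position: [512.8, -299.2, 173.1]
tool_rot: [-1.502, 2.759, -0.001]
ft_force: [0.0, -0.2, -0.5]
gripper_width: 0.703
grip_force: 0.0
```

>>> servo_tool:
  series: [0, 0, 8, 0, 0, -8.4, 60, 0, 0, 8, 0, 0, -8.4, 60, 0, 0, 8, 0, 0, -8.4, 60, 0, 0, 0, 0, 0, -8.4, 60, 0, 0, 0, 0, 0, 0, 60]

```text
t: 2.4
position: [512.8, -299.0, 149.3]
tool_rot: [2.23, -2.212, -0.0]
ft_force: [0.5, 0.9, -0.1]
gripper_width: 0.702
grip_force: 0.0
```

```bash
python3 - <<'E'
from h import *
import pickle
plan([545,-268.5,60],180.8)
w=snap("wrist","w2.png");pickle.dump(w,open("w2.pkl","wb"))
print(proj(w,[545,-268.5,66]))
E
```

```text
t 2.4 pos [ 512.8 -299.   149.3] j [-0.19  0.03 -0.1   0.   -1.44  0.2 ] ty -179.5 z [-0. -0. -1.]
tool shift [-30.3 -32.4  89.3]
 rot(tool,deg) [ 0.  -0.  -0.3]
 rot(tool,deg) [ -0.   -0.  179.7]
[267.26486586 305.49463199]
```

View pics/w2.png

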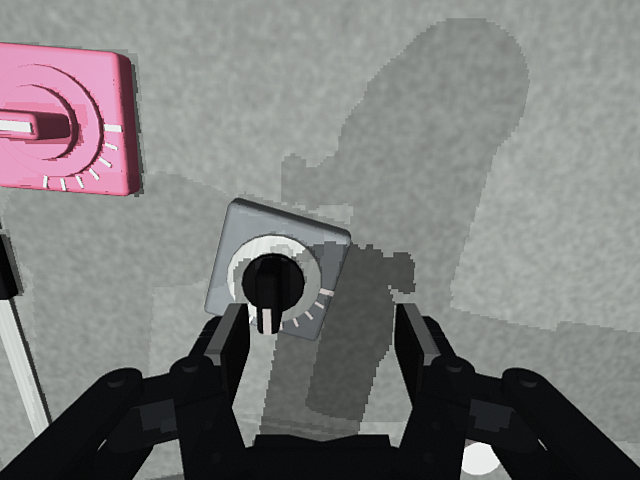

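The wrist view shows the bar upright in the image, with its mark at (268,320) and the axis predicted at (267,305). It lines up with the jaws, so I go down on it.

>>> servo_tool:
  series: [-15, -16, 0, 0, 0, 0, 60, -15, -16, 10, 0, 0, 0, 60, 0, 0, 30, 0, 0, 0, 60, 0, 0, 30, 0, 0, 0, 50, 0, 0, 18, 0, 0, 0, 40]

```text
t: 2.95
position: [544.4, -267.7, 59.0]
tool_rot: [2.225, -2.217, -0.004]
ft_force: [-0.2, 0.1, -0.1]
gripper_width: 0.471
grip_force: 0.0
```

>>> servo_tool:
  series: [0, 0, 0, 0, 0, 0, 0, 0, 0, 0, 0, 0, 0, 0, 0, 0, 0, 0, 0, 0, 0, 0, 0, 0, 0, 0, 0, 0, 0, 0, 0, 0, 0, 0, 0]
  squeeze: 40

```text
t: 3.45
position: [546.6, -268.1, 62.0]
tool_rot: [-2.227, 2.213, -0.004]
ft_force: [4.5, -2.2, -9.3]
gripper_width: 0.158
grip_force: 43.7
```

>>> servo_tool:
  series: [0, 0, 0, 0, 0, -8, 0, 0, 0, 0, 0, 0, -8, 0, 0, 0, 0, 0, 0, -8, 0, 0, 0, 0, 0, 0, -8, 0, 0, 0, 0, 0, 0, -8, 0]

```text
t: 3.95
position: [546.2, -268.3, 62.0]
tool_rot: [-2.855, 1.311, -0.003]
ft_force: [2.6, -3.1, -9.0]
gripper_width: 0.154
grip_force: 43.8
```

>>> servo_tool:
  series: [0, 0, 0, 0, 0, -8, 0, 0, 0, 0, 0, 0, -8, 0, 0, 0, 0, 0, 0, -8, 0, 0, 0, 0, 0, 0, -6, 0, 0, 0, 0, 0, 0, 0, 0]

```text
t: 4.45
position: [546.1, -268.6, 62.0]
tool_rot: [3.096, -0.532, 0.003]
ft_force: [2.3, -3.9, -8.4]
gripper_width: 0.15
grip_force: 43.8
```

```bash
python3 -c "
from h import *
plan(None);o=ctrl.get_obs();print(o['ft_force'],o['ft_torque'],o['gripper_width'],o['grip_force'])"
```

```text
t 4.45 pos [ 546.1 -268.6   62. ] j [-0.13  0.12 -0.17  0.   -1.28  1.36] ty -109.5 z [ 0.002 -0.001 -1.   ]
[ 2.260613   -3.88702481 -8.35620341] [-1.50158067 -0.95100335  0.0557797 ] 0.1497385089264942 43.78688335418701
```

>>> servo_tool:
  series: [0, 0, 0, 0, 0, -2, 0, 0, 0, 0, 0, 0, -2, 0, 0, 0, 0, 0, 0, 0, 0]

```text
t: 4.75
position: [546.0, -268.6, 62.0]
tool_rot: [3.112, -0.429, 0.003]
ft_force: [3.5, -4.1, -8.2]
gripper_width: 0.151
grip_force: 44.8
```

```bash
python3 -c "
from h import *
plan(None);o=ctrl.get_obs();print(o['ft_force'],o['ft_torque'],o['gripper_width'],o['grip_force'])"
```

```text
t 4.75 pos [ 546.  -268.6   62. ] j [-0.13  0.12 -0.17  0.   -1.28  1.43] ty -105.7 z [ 0.002 -0.001 -1.   ]
[ 3.51040986 -4.0681137  -8.19816546] [-1.45973884 -1.08242304 -0.69561504] 0.1514281961181654 44.81208801269531
```

>>> servo_tool:
  series: [0, 0, 0, 0, 0, -2, 0, 0, 0, 0, 0, 0, -2, 0, 0, 0, 0, 0, 0, 0, 0]

```text
t: 5.05
position: [545.6, -268.4, 62.2]
tool_rot: [-3.125, 0.321, -0.002]
ft_force: [0.5, -1.3, -4.4]
gripper_width: 0.151
grip_force: 72.4
```

```bash
python3 -c "
from h import *
plan(None);o=ctrl.get_obs();print(o['ft_force'],o['ft_torque'],o['gripper_width'],o['grip_force'])"
```

```text
t 5.05 pos [ 545.6 -268.4   62.2] j [-0.13  0.12 -0.17 -0.   -1.28  1.49] ty -101.7 z [ 0.001 -0.    -1.   ]
[ 0.51947155 -1.33377175 -4.35535306] [-0.67721943 -0.05527312 -1.21303512] 0.15064086790453984 72.41077998653054
```

>>> servo_tool:
  series: [0, 0, 0, 0, 0, 2, 0, 0, 0, 0, 0, 0, 0, 40, 0, 0, 0, 0, 0, 0, 50, 0, 0, -20, 0, 0, 0, 50, 0, 0, -40, 0, 0, 0, 60]

```text
t: 5.55
position: [544.1, -267.0, 119.3]
tool_rot: [-3.119, 0.369, 0.009]
ft_force: [0.5, 0.4, 0.3]
gripper_width: 0.702
grip_force: 0.0
```

>>> servo_tool:
  series: [0, 0, -45, 0, 0, -8, 70, 0, 0, -45, 0, 0, -8, 80, 0, 0, 0, 0, 0, 0, 80]

```text
t: 5.85
position: [548.0, -269.1, 221.4]
tool_rot: [3.135, 0.075, 0.021]
ft_force: [-0.3, -0.8, 0.7]
gripper_width: 0.937
grip_force: 0.0
```

```bash
python3 - <<'E'
from h import *
import pickle
plan([505,235,215],-63.5)
w=snap("wrist","w3.png");pickle.dump(w,open("w3.pkl","wb"))
u,v=proj(w,[545,-268.5,44]);print(u,v)
E
```

```text
t 5.85 pos [ 548.  -269.1  221.4] j [-0.13  0.05  0.05  0.   -1.55  1.75] ty -87.3 z [ 0.014 -0.005 -1.   ]
tool shift [ -19.  -505.6    3. ]
 rot(tool,deg) [  0.5  -0.7 -23.8]
 rot(tool,deg) [ -0.9  -0.7 156.2]
320.0960411151647 224.62420943438892
```

View pics/w3.png

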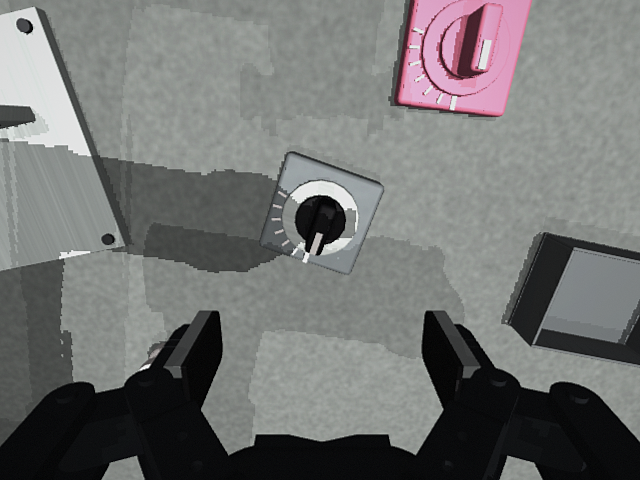

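The white mark at (318,240) now lines up with the long tick at (308,258), so the tally is at zero. Next is the bracket.

>>> servo_tool:
  series: [-2, -46, 0, 0, 0, 0, 80, -2, -46, 0, 0, 0, 0, 80, -2, -46, 0, 0, 0, 0, 80, -2, -46, 0, 0, 0, 0, 80, -2, -46, 0, 0, 0, 0, 80]

```text
t: 6.4
position: [525.0, -36.6, 211.2]
tool_rot: [-3.141, -0.067, -0.001]
ft_force: [2.1, 0.7, -1.0]
gripper_width: 0.936
grip_force: 0.0
```

>>> servo_tool:
  series: [-2, -46, 0, 0, 0, 0, 80, -2, -46, 0, 0, 0, 0, 80, -2, -46, 0, 0, 0, 0, 80, -2, -46, 0, 0, 0, 0, 80, -2, -46, 0, 0, 0, 0, 80]

```text
t: 6.9
position: [504.9, 193.0, 211.4]
tool_rot: [-3.14, -0.068, -0.0]
ft_force: [1.1, -1.2, -0.3]
gripper_width: 0.937
grip_force: 0.0
```

>>> servo_tool:
  series: [0, -40, 0, 0, 0, -8, 80, 0, 0, 0, 0, 0, -8, 80, 0, 0, 0, 0, 0, -8, 80, 0, 0, 0, 0, 0, 0, 80, 0, 0, 0, 0, 0, 0, 80]

```text
t: 7.4
position: [503.8, 230.9, 211.2]
tool_rot: [-3.059, -0.714, 0.0]
ft_force: [0.0, 0.4, -0.6]
gripper_width: 0.936
grip_force: 0.0
```

```bash
python3 - <<'E'
from h import *
import pickle
plan([512,232,215],-63.5)
w=snap("wrist","w4.png");pickle.dump(w,open("w4.pkl","wb"))
print(proj(w,[512,232,40]))
E
```

```text
t 7.4 pos [503.8 230.9 211.2] j [ 0.79 -0.08 -0.1  -0.   -1.55  1.24] ty -63.7 z [-0.  0. -1.]
tool shift [ 7.8  2.7 -3.8]
 rot(tool,deg) [-0.   0.  -0.2]
 rot(tool,deg) [  0.    0.  179.8]
[326.0353749  211.28248294]
```

View pics/w4.png

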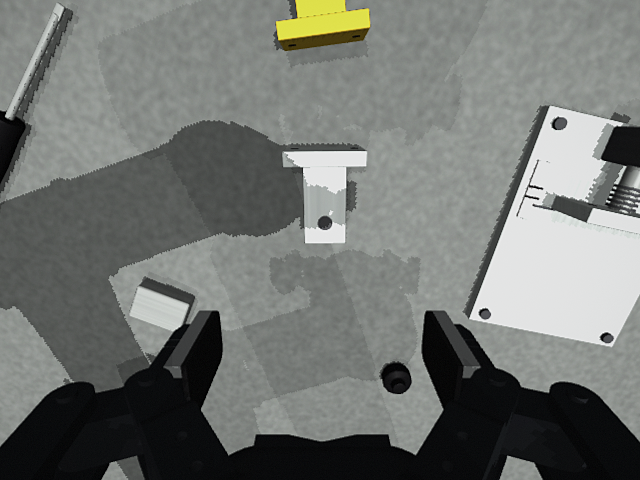

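The wrist view shows the silver bracket: flange top from (282,151) to (367,151) and web end from (306,243) to (345,243). It is nearly square to the jaws. The fixture's left edge runs from (548,107) to (470,318), with its near corner at (612,346).

```bash
python3 - <<'E'
from h import *
import pickle
w=pickle.load(open("w4.pkl","rb"));im=w["im"].astype(int);g=im.min(2)
ang=lambda e:np.degrees(np.arctan2(e[1],e[0]))
def edges(line,th=25):
    d=np.diff(line);return [(i,int(d[i])) for i in range(len(d)) if abs(d[i])>th]
for v in(185,200,230,238):print(v,edges(g[v,290:360]))
for u in(290,360,312,338):print(u,edges(g[135:255,u]))
r=lambda u,v,z:ray(w,u,v,z)[:2]
W=[r(306,243,40),r(345,243,40),r(346,168,40),r(304,168,40)];F=[r(282,151,46),r(367,151,46)]
print("web end mid",(W[0]+W[1])/2,"w",np.linalg.norm(W[0]-W[1]),"flange mid",(F[0]+F[1])/2,"w",np.linalg.norm(F[0]-F[1]),"flange dir",ang(F[0]-F[1])-90)
a=(W[0]+W[1])/2;b=(F[0]+F[1])/2;print("len",np.linalg.norm(b-a),"axis",ang(b-a))
A,B,C=r(548,107,12),r(470,318,12),r(612,346,12)
print("fix left edge",A,B,C,np.linalg.norm(A-B),ang(A-B),np.linalg.norm(C-B),ang(B-C)-90)
E
```

```text
185 [(12, 66), (13, 34), (16, 69), (19, -59), (22, 48), (24, -41), (25, -39), (28, 50), (55, -133), (56, -78), (57, 33), (65, 63)]
200 [(13, 82), (55, -82), (64, 48)]
230 [(13, 42), (14, 63), (54, -74)]
238 [(14, 111), (54, -76), (55, -27)]
290 [(8, -63), (15, 56), (16, 105), (23, -67), (31, -75), (87, 51)]
360 [(10, -40), (11, -26), (15, 174), (30, -69), (31, -49)]
312 [(7, -55), (15, 125), (16, 50), (49, -53), (92, 48), (107, -79), (108, -36)]
338 [(7, -57), (15, 162), (30, -40), (31, 31), (54, -37), (55, -35), (88, 70), (107, -54)]
web end mid [487.77023061 220.3962788 ] w 32.21050298972946 flange mid [554.19946098 254.42746209] w 63.69116088059615 flange dir 26.336041274672795
len 74.63889122507129 axis 27.12571403596711
fix left edge [662.95110112 106.6201396 ] [473.18982294  56.78807021] [509.3498035  -86.68282964] 196.19525437698408 14.713878024427313 147.9575726262105 14.146038850451802
```

>>> servo_tool:
  series: [6, 1, 40, 0, 0, -0.5, 75, 6, 1, 40, 0, 0, 0, 70, 0, 0, 40, 0, 0, 0, 65, 0, 0, 40, 0, 0, 0, 60, 0, 0, 27, 0, 0, 0, 60]

```text
t: 7.95
position: [514.4, 233.3, 21.1]
tool_rot: [3.056, 0.727, -0.005]
ft_force: [-0.3, -0.1, -0.3]
gripper_width: 0.702
grip_force: 0.0
```

>>> servo_tool:
  series: [0, 0, 0, 0, 0, 0, 25, 0, 0, 0, 0, 0, 0, 25, 0, 0, 0, 0, 0, 0, 25, 0, 0, 0, 0, 0, 0, 25, 0, 0, 0, 0, 0, 0, 25]
  squeeze: 80

```text
t: 8.45
position: [515.7, 234.9, 25.1]
tool_rot: [-3.054, -0.732, -0.001]
ft_force: [0.4, -0.0, -4.1]
gripper_width: 0.388
grip_force: 80.8
```

```bash
python3 -c "
from h import *
plan([515.6,234.7,24],-63.2)"
```

```text
t 8.45 pos [515.7 234.9  25.1] j [ 0.78  0.04 -0.33 -0.   -1.2   1.26] ty -63.0 z [ 0.001  0.001 -1.   ]
tool shift [-0.2  0.1  1.1]
 rot(tool,deg) [-0.  -0.1  0.2]
 rot(tool,deg) [ 1.000e-01 -1.000e-01 -1.798e+02]
```

>>> servo_tool:
  series: [0, 0, -20, 0, 0, 0, 25, 0, 0, -30, 0, 0, 0, 25, 0, 0, -30, 0, 0, 6.3, 25, 0, 0, 0, 0, 0, 6.3, 25, 0, 0, 0, 0, 0, 0, 25]

```text
t: 8.95
position: [515.8, 235.0, 105.7]
tool_rot: [-3.115, -0.391, -0.003]
ft_force: [-0.6, -0.3, -5.0]
gripper_width: 0.385
grip_force: 81.3
```

```bash
python3 -c "
from h import *
plan([535,-5,100],-75.6)
o=ctrl.get_obs();print(o['gripper_width'],o['grip_force'],o['ft_force'])"
```

```text
t 8.95 pos [515.8 235.  105.7] j [ 0.78 -0.02 -0.24 -0.   -1.35  1.04] ty -75.7 z [ 0.001  0.002 -1.   ]
tool shift [-40.7 237.3   5.2]
 rot(tool,deg) [-0.1 -0.1 -0.1]
 rot(tool,deg) [-2.000e-01  1.000e-01  1.799e+02]
0.384974351395248 81.29082798957825 [-0.58206371 -0.32661791 -5.03068081]
```

>>> servo_tool:
  series: [-7, 39.5, 0, 0, 0, 0, 25, -7, 39.5, 0, 0, 0, 0, 25, -7, 39.5, 0, 0, 0, 0, 25, -7, 39.5, 0, 0, 0, 0, 25, -7, 39.5, 0, 0, 0, 0, 25]

```text
t: 9.45
position: [529.9, 33.0, 103.4]
tool_rot: [-3.116, -0.399, 0.002]
ft_force: [0.5, 0.1, -4.0]
gripper_width: 0.387
grip_force: 81.2
```

>>> servo_tool:
  series: [-6, 39.5, 0, 0, 0, 0, 25, 0, 0, 0, 0, 0, 0, 25, 0, 0, 0, 0, 0, 0, 25]

```text
t: 9.75
position: [534.1, -6.1, 103.3]
tool_rot: [-3.117, -0.394, 0.003]
ft_force: [-0.3, 0.7, -3.4]
gripper_width: 0.389
grip_force: 81.7
```

```bash
python3 - <<'E'
from h import *
import pickle
plan([540.8,-3.1,100],-75.6)
w=snap("wrist","w5.png");pickle.dump(w,open("w5.pkl","wb"))
for n,X in dict(c1=(-60,75,12),c2=(-60,-75,12),c3=(140,-75,12),c4=(140,75,12),st1=(60,42,61),st2=(60,-42,61)).items():
    c,s=np.cos(np.radians(14.4)),np.sin(np.radians(14.4)); print(n,proj(w,[549+c*X[0]-s*X[1],-1+s*X[0]+c*X[1],X[2]]).round())
E
```

```text
t 9.75 pos [534.1  -6.1 103.3] j [ 0.36 -0.1  -0.32 -0.   -1.36  1.46] ty -75.6 z [-0.002  0.    -1.   ]
tool shift [ 7.3 -1.2  3.3]
 rot(tool,deg) [-0.   0.1 -0. ]
 rot(tool,deg) [  0.2   0.  180. ]
c1 [205. 318.]
c2 [437. 319.]
c3 [477. -50.]
c4 [165. -50.]
st1 [221. 126.]
st2 [419. 126.]
```

View pics/w5.png

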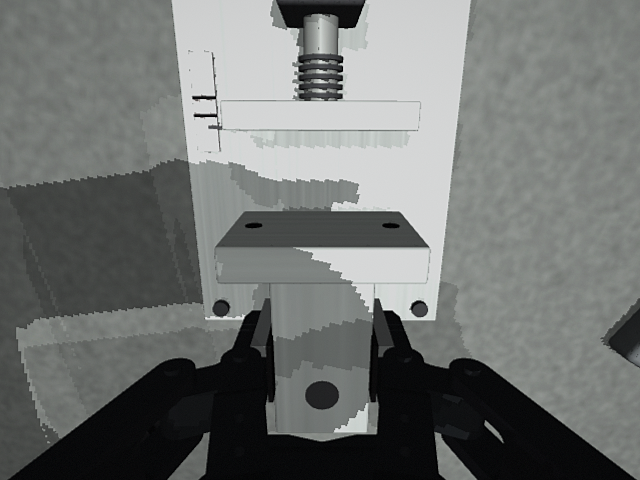

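The bracket is square to the stop. The stop's front top edge runs from (220,130) to (420,130), and the flange is centred at 322. Next I lower it onto the bed.

>>> servo_tool:
  series: [0, 0, 30, 0, 0, 0, 25, 0, 0, 25, 0, 0, 0, 25, 0, 0, 6, 0, 0, 0, 25, 0, 0, 2, 0, 0, 0, 25, 0, 0, 0, 0, 0, 0, 25]

```text
t: 10.3
position: [535.3, -4.6, 42.4]
tool_rot: [3.116, 0.396, 0.002]
ft_force: [0.2, -0.5, -3.6]
gripper_width: 0.386
grip_force: 81.5
```

>>> servo_tool:
  series: [0, 0, 1, 0, 0, 0, 25, 0, 0, 0.5, 0, 0, 0, 25, 0, 0, 0, 0, 0, 0, 25]

```text
t: 10.6
position: [535.0, -5.1, 40.4]
tool_rot: [-3.117, -0.393, -0.002]
ft_force: [-0.5, -0.3, -3.7]
gripper_width: 0.391
grip_force: 81.5
```

>>> servo_tool:
  series: [3, 0, 1.5, 0, 0, 0, 25, 3, 0, 1, 0, 0, 0, 25, 3, 0, 0.5, 0, 0, 0, 25, 0, 0, 0, 0, 0, 0, 25]

```text
t: 11.0
position: [544.0, -2.9, 37.0]
tool_rot: [3.117, 0.393, 0.001]
ft_force: [0.2, -0.3, -1.3]
gripper_width: 0.392
grip_force: 81.6
```

The bracket is now lightly on the bed. I go forward to the stop.

>>> servo_tool:
  series: [5, 0, 0, 0, 0, 0, 25, 5, 0, 0, 0, 0, 0, 25, 4, 0, 0, 0, 0, 0, 25, 0, 0, 0, 0, 0, 0, 25]

```text
t: 11.4
position: [557.8, 0.7, 37.0]
tool_rot: [-3.117, -0.394, -0.002]
ft_force: [1.6, -0.5, -1.8]
gripper_width: 0.384
grip_force: 81.9
```

>>> servo_tool:
  series: [2, 0, 0, 0, 0, 0, 25, 2, 0, 0, 0, 0, 0, 25, 2, 0, 0, 0, 0, 0, 25, 0, 0, 0, 0, 0, 0, 25]

```text
t: 11.8
position: [563.1, 2.0, 37.0]
tool_rot: [3.117, 0.393, 0.001]
ft_force: [-0.4, -0.3, 0.8]
gripper_width: 0.384
grip_force: 82.3
```

>>> servo_tool:
  series: [2, 0, 0, 0, 0, 0, 25, 2, 0, 0, 0, 0, 0, 25, 2, 0, 0, 0, 0, 0, 25, 0, 0, 0, 0, 0, 0, 25, 0, 0, 0, 0, 0, 0, 25]

```text
t: 12.3
position: [568.0, 3.3, 37.0]
tool_rot: [3.117, 0.393, -0.003]
ft_force: [-6.7, -1.2, 4.0]
gripper_width: 0.387
grip_force: 82.8
```

>>> servo_tool:
  series: [1, 0, 0, 0, 0, 0, 25, 1, 0, 0, 0, 0, 0, 25, 0, 0, 0, 0, 0, 0, 25, 0, 0, 0, 0, 0, 0, 25]

```text
t: 12.7
position: [569.5, 3.7, 37.0]
tool_rot: [3.117, 0.393, -0.004]
ft_force: [-8.3, -1.4, 5.1]
gripper_width: 0.384
grip_force: 83.0
```

```bash
python3 - <<'E'
from h import *
import pickle
plan(None,-75.6);o=ctrl.get_obs();print(o['ft_force'],o['grip_force'])
w=snap("wrist","w6.png");pickle.dump(w,open("w6.pkl","wb"))
cv2.imwrite("pics/w6c.png",cv2.resize(w["im"][20:330,140:500],None,fx=2,fy=1.9,interpolation=cv2.INTER_CUBIC)[:,:,::-1])
E
```

```text
t 12.7 pos [569.5   3.7  37. ] j [ 0.36  0.04 -0.3  -0.   -1.23  1.46] ty -75.6 z [-0.003 -0.001 -1.   ]
 rot(tool,deg) [ 0.   0.2 -0. ]
 rot(tool,deg) [  0.2  -0.  180. ]
[-8.29613213 -1.41733897  5.1384893 ] 82.98362731933594
```

View pics/w6c.png

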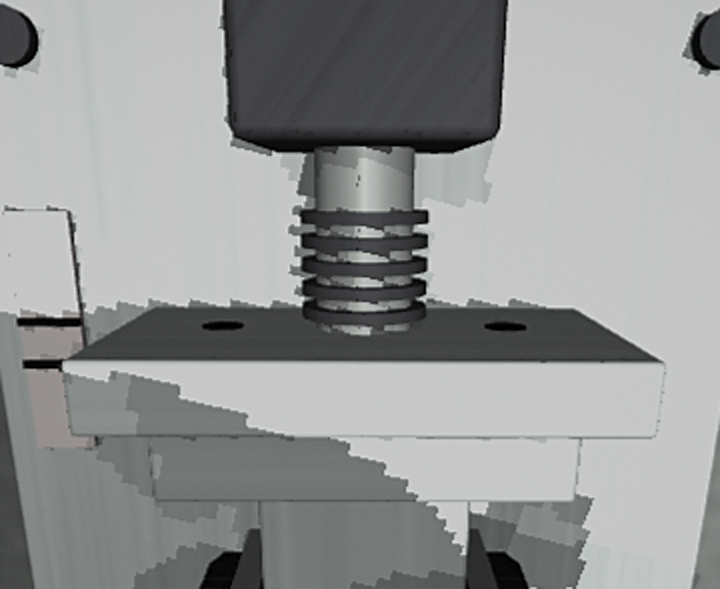

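The crop shows the flange flat on the stop and centred, with about 6 to 7 mm of travel so far. I ease it in 3 mm more.

>>> servo_tool:
  series: [1, 0, -0.5, 0, 0, 0, 25, 1, 0, 0, 0, 0, 0, 25, 1, 0, 0, 0, 0, 0, 25, 0, 0, 0, 0, 0, 0, 25, 0, 0, 0, 0, 0, 0, 25]

```text
t: 13.25
position: [571.8, 4.3, 37.0]
tool_rot: [3.117, 0.392, -0.007]
ft_force: [-11.2, -0.9, 4.6]
gripper_width: 0.387
grip_force: 82.9
```

```bash
python3 - <<'E'
from h import *
plan(None,-75.6);o=ctrl.get_obs();print(o['ft_force'],o['grip_force'])
w=snap("wrist","w7.png");s=snap("side","s7.png")
# stop travel: back edge of housing-side stop top edge: dark/light row in wrist image
g=w["im"].min(2).astype(int)
R=Rn.from_euler("z",14.4,degrees=True).as_matrix();O=np.array([546.5,-1.7,0])
X=np.array([[*ray(w,u,v,61)] for u,v in [(175,0)]])
for u in(180,260,440):
    col=g[100:300,u];d=np.diff(col);i=100+np.argsort(-abs(d))[:4]
    for v in sorted(i): print(u,v,int(g[v+1,u]-g[v,u]),(R.T@(ray(w,u+.0,v+.5,61)-O))[:2].round(1))
u,v=proj(s,O+R@np.array([70,42,35])).astype(int);print(u,v)
a,b=s["im"][max(v-60,0):v+60,u-80:u+80],w["im"][110:270,140:300]
cv2.imwrite("pics/c7.png",np.hstack([cv2.resize(a,(480,360),interpolation=2),cv2.resize(b,(320,360),interpolation=2)])[:,:,::-1])
E
```

```text
t 13.25 pos [571.8   4.3  37. ] j [ 0.36  0.05 -0.3  -0.   -1.23  1.46] ty -75.6 z [-0.004 -0.001 -1.   ]
 rot(tool,deg) [-0.   0.2 -0. ]
 rot(tool,deg) [  0.4   0.  180. ]
[-11.15900864  -0.91050684   4.62469194] 82.88388133049011
180 169 66 [92.3 37.5]
180 192 -71 [86.2 38.2]
180 196 135 [85.1 38.3]
180 209 76 [81.5 38.8]
260 102 66 [109.   15.4]
260 178 -76 [90.  16.4]
260 209 70 [81.5 16.8]
260 237 -70 [73.4 17.3]
440 190 -91 [ 86.8 -31.9]
440 209 34 [ 81.5 -32.4]
440 210 75 [ 81.2 -32.5]
440 250 37 [ 69.6 -33.6]
299 269
```

View pics/c7.png

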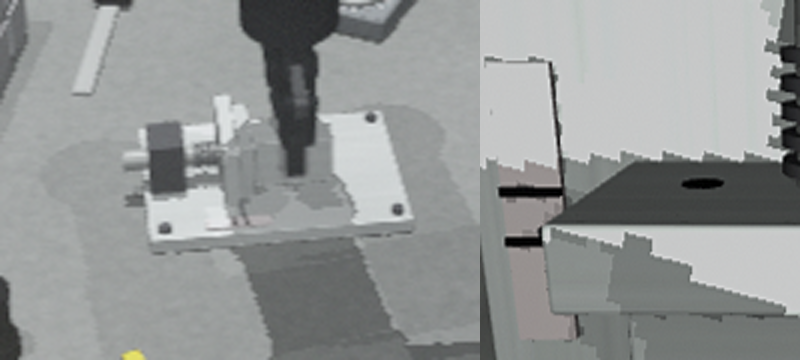

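The stop's face is at about 69.5 mm, so travel is about 9.5 mm. The measured push is about 11 N including bed friction, which agrees. I hold a moment and hand in.

>>> servo_tool:
  series: [0, 0, 0, 0, 0, 0, 25, 0, 0, 0, 0, 0, 0, 25, 0, 0, 0, 0, 0, 0, 25, 0, 0, 0, 0, 0, 0, 25, 0, 0, 0, 0, 0, 0, 25]

```text
t: 13.85
position: [571.8, 4.3, 37.0]
tool_rot: [3.117, 0.393, -0.007]
ft_force: [-10.0, -0.8, 4.3]
gripper_width: 0.386
grip_force: 82.9
```

>>> servo_tool:
  series: [0, 0, 0, 0, 0, 0, 25, 0, 0, 0, 0, 0, 0, 25, 0, 0, 0, 0, 0, 0, 25, 0, 0, 0, 0, 0, 0, 25, 0, 0, 0, 0, 0, 0, 25]

```text
t: 14.35
position: [571.8, 4.3, 37.0]
tool_rot: [3.117, 0.393, -0.007]
ft_force: [-10.2, -0.8, 5.0]
gripper_width: 0.384
grip_force: 82.9
```

```bash
python3 -c "
from h import *
o=ctrl.get_obs();print(o['position'],o['ft_force'],o['grip_force'])
print(ctrl.job_done())"
```

```text
[571.76773452   4.2588258   36.98886253] [-10.2266664   -0.79723501   4.99620108] 82.88467168807983
the job is handed in; nothing more can be done
None
```

The tally is turned back to its zero stop, and the gripped bracket is held flat against the middle of the sprung stop at about 10 N (roughly 9.5 mm of travel). The job was handed in at about 14 s; no verdict came back.

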